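Unload and re-lock the bench analyser

ROBOT

A 6-joint arm with a two-finger parallel gripper is mounted at the origin on the work surface. World frame = base frame: x ahead of the robot, y to its left, z up, the work surface at z = 0. Lengths are in m, angles in degrees, forces in N, time in s.
With the tool pointing down it reaches from about 0.375 to 0.9 m from the base axis. Payload 3.1 kg.
Tool frame: the origin (TCP) lies at the very end of the fingers, on their centre line; the grasp point (between the pads) lies 19 mm behind it (grasp_offset is the distance from the TCP to the grasp point, in m); z points along the fingers, y is the direction in which the jaws open and shut (so a half turn about z gives the same grasp; the last joint's range is limited). The gripper opens to 87 mm and grips with 3 to 60 N. Pads are 19 mm wide; open, the fingers measure 117 mm over their backs; the gripper's body (75 mm by 190 mm) begins 51 mm behind the grasp point.
Start: joints at [-81.274, 30.224, 82.088, -0, 67.689, -10.227], TCP at [0.203, -0.591, 0.223] pointing down, gripper open.
Joint ranges: [-176.69, 176.69], [-43.24, 126.21], [12.49, 139.97], [-82, 262], [0, 151.66], [-163.58, 163.58]. Speed limits (degrees/s): [159.86, 159.86, 180, 180, 180, 180].

INTERFACE

Orientations are given as a 3x3 rotation matrix whose columns are the frame's x, y, z axes.
In Python, from rig import * gives the robot as it stands. The module is installed in compiled form; this text tells all that it offers.
- The arm moves only by the tool play_rows, never from a script. Its argument "plan" is a list that holds one entry, the list of rows, each a list of 7 numbers: the shift along the world's x, y, z each as a share of 5 cm, from -1 to 1, then the turn, a rotation vector about the world's x, y, z each as a share of pi rad, from -1 to 1, then the gripper's target within -1 to 1 (fully open at 1, half-way at 0, shut at -1). A call has 1 to 12 rows; each row shifts and turns the commanded pose from where the row before left it; what a row does not reach is not made up. A row lasts 1/10 s, in which the tool goes at most 50 mm and 8.59 degrees, less where a joint would pass 70% of its speed; a pose out of reach is approached as far as the arm can. A call with a number of a shift or a turn outside -1 to 1 is refused whole. A call with a gripper value outside its range is refused whole. The fingers move at their own pace and stop on an object; the grip force is fixed at half the most. Time passes only in rows, so rows that do not move let the fingers close. It gives the time, the measured TCP pose, the force and the opening at its end, in the units of the state.
- read_state(): the state, without advancing time (a new reading comes with each control period).
- capture(name): name is "scene" or "top" or "wrist"; returns the picture (480x640x3 uint8, red, green, blue); there is no depth.
- camera_params(name): a dict with "intrinsics" (3x3 intrinsics, pixels), "R" (3x3) and "t" (3): a world point X has camera coordinates R X + t; the wrist camera has in their place "mount" (4x4, takes a point from camera to tool coordinates, whose origin is the TCP and whose axes are the flange's). Camera axes: x right, y down, z forward; pixel columns grow to the right and rows downward; lengths in m; the calibration is good to about 2 mm. A picture is of the moment at which its call begins: read the wrist's pose just before it. camera_params takes no time and is no camera call.
- hand_in(): hands the job in, once; it reports no verdict.
The state is a dict: "time_s": time; "joint_positions": joint angles; "qvel": joint speeds; "tau": joint torques, N m; "position": TCP position; "tcp_rot": TCP orientation; "force": force on the tool from outside, world axes, zero at the start; "moment": the same for the moment, N m; "opening": opening from 0.0 (shut) to 1.0 (fully open).
Only numpy, scipy, OpenCV 4.12 (cv2) and the standard library are available. Lean on these libraries where they do the work, as an engineer would, in place of code of your own. Each camera call takes 0.05 s, during which the arm holds its last target. There are 200 camera calls.

TASK

The measurement is over: push the flush slide switch on the analyser's deck across its detent by its small ridge to unlock the hood, swing the hood fully open by its bar, and lift the sample carrier out and set it gently upright in the white tray. Then close the hood completely and push the switch back across its detent so that the hood is locked again. Leave the bottle, the jar and the cardboard wipe box where they are.

Things in the scene. Friction and masses are not known exactly. Their poses are not given: they have to be found in the camera images.
- analyser: Fixed cream bench instrument, 180 mm (its x) by 320 mm (its y), flat deck 90 mm above the bench. Origin on the bench; the housing spans x -100 to +80 mm and y -160 to +160 mm of its own frame, x pointing away from the robot, y to the left. The sample bay under the hood is an open pit, x -45 to +70 mm, y -10 to +130 mm, its floor 30 mm above the bench. The slide switch lies in the deck to the right of the hood
- switch (a joint): Travel of the slide switch in m: 0 = locked (nearest the hood, its steel tongue inside the keeper at the hood's right side), 0.016 = unlocked (moved along the analyser's -y, away from the hood). Spring detent: it takes about 4 N to start it from either end, and past the middle (0.008) it snaps to the other end by itself and stays. While locked, the tongue truly holds the hood down
- ridge (a point): Centre of the top of the switch's ridge. The switch is a dark grey plastic plate 84 mm long (along the analyser's y) and 39 mm wide, flush with the deck; the bare metal ridge stands 8 mm above the plate (its top 97 mm above the bench), is 8 mm thick along the travel and 30 mm long across it (analyser's x). On the hood side of the ridge 55 mm of plate is free before the steel tongue (10 mm above the deck); on the other side the deck is free
- hood (a joint): Opening angle of the hood in rad: 0 = shut, 1.75 = its stop. Stiff friction hinge: it stays at any angle; about 5 N at the bar moves it. Open it to at least 1.5 so that it does not overhang the bay
- hood_bar (a point): Middle of the hood's handle, a round dark steel bar 10 mm thick and 84 mm long, parallel to the analyser's y; its centre is 36 mm in front of the hood's front wall and, when shut, 35 mm above the deck (125 mm above the bench). The bar turns easily between fingers that hold it from above
- hood_hinge (a point): Middle of the hood's hinge line, at deck height at the rear of the hood; axis along the analyser's y. With the hood shut, the bar is 161 mm in front of it and 35 mm above it. The hood is a hollow cream cover, 125 mm deep (x), 154 mm wide and 50 mm tall
- carrier: Loose sample carrier, 240 g or so: aluminium base 84 mm (its x) by 46 mm (its y) by 22 mm high, a black upright grip fin in the middle (30 mm along x, 12 mm thick along y, its top 78 mm above the underside), and a glass cell at each side of the fin (x = -31 and +31 mm, 14 mm square, tops 46 mm above the underside). Origin at the centre of the underside. It stands on the bay's floor under the hood
- tray: Fixed open white plastic tray, outside 150 mm (its x) by 190 mm (its y) by 30 mm high, walls and floor 5 mm thick. Origin at the centre of its underside on the bench. Empty
- bottle: Glass bottle, 70 mm across, 150 mm tall, standing on the bench; leave alone. Origin at the underside
- jar: Amber glass jar, 68 mm across, 100 mm tall, standing on the bench; leave alone. Origin at the underside
- wipe_box: Cardboard wipe box with a dark slot in its top, 110 x 210 x 70 mm, on the bench; leave alone. Origin at the underside

How it is judged (in metres and radians):
On the way, in this order (a step that is already met when the one before it is completed fails the run):
1. the slide switch has been pushed over to unlocked, the hood still shut (value of joint switch above 0.013 m and value of joint hood below 0.05 rad), for 0.2 s.
2. the hood is open (value of joint hood above 1.3 rad), for 0.2 s.
3. the carrier stands upright on the tray's floor, let go (x of carrier in the frame of tray between -0.05 and 0.05 m and y of carrier in the frame of tray between -0.07 and 0.07 m and z of carrier in the frame of tray below 0.01 m and angle between carrier's own z axis and vertical below 0.1 rad and contact force between the fingers and carrier below 0.1 N), for 0.2 s.
4. the hood is shut again (value of joint hood below 0.03 rad), for 0.2 s.
5. the switch is back at locked, the hood shut (value of joint switch below 0.003 m and value of joint hood below 0.03 rad), for 0.2 s.
At the end, for the whole second after the job is handed in: The switch is within 3 mm of its locked end, the hood shut to within 0.03 rad, and the carrier stands still and upright (within 0.1 rad) on the floor of the tray (all of step 5 and x of carrier in the frame of tray between -0.05 and 0.05 m and y of carrier in the frame of tray between -0.07 and 0.07 m and z of carrier in the frame of tray below 0.01 m and angle between carrier's own z axis and vertical below 0.1 rad and linear speed of carrier below 0.02 m/s); the robot touches nothing.
It fails at once if the bottle, the jar or the wipe box was moved more than 30 mm or tipped (distance of any of bottle, jar, wipe_box from where it was at the start of the episode above 0.03 m or angle between any of bottle, jar's own z axis and vertical above 0.5 rad).
It fails at once if the carrier was dropped or slammed into the tray (faster than 0.7 m/s close above its floor) (z of carrier in the frame of tray below 0.03 m and horizontal distance between carrier and tray below 0.1 m and linear speed of carrier above 0.7 m/s).
It fails at once if the carrier was tipped over (angle between carrier's own z axis and vertical above 0.8 rad).
It also fails if it takes over 72 s, if anything falls off the work surface, if the arm or the gripper's body presses on something with over 40 N, if the wrist force passes 120 N, or if a joint passes its speed limit or range.

## Working session

There is one attempt and no reset: what is moved stays moved. The work goes in short steps, Python scripts to look and compute and a tool call to move; the robot and the scene stay as the last step left them, time stands still between calls to the robot, and variables do not carry over. Pictures are saved under pics/ and viewed, about 8 in all and at most 12, crops included, and the job is handed in when it is done.

Besides the shell and the picture viewer there is one more tool, called as a command line: name --argument value ..., lists and objects as JSON in quotes. play_rows: Moves the arm, as the interface text tells. Its arguments: {"type":"object","properties":{"plan":{"type":"array"}},"required":["plan"]}

```bash
mkdir -p pics
python3 - <<'E'
from rig import *
import cv2
s=read_state();print(s)
for n in("top","scene"):
    p=camera_params(n);print(n,p)
    cv2.imwrite(f"pics/{n}0.png",capture(n)[:,:,::-1])
print(camera_params("wrist"))
E
```

```text
{'time_s': 0.0, 'joint_positions': array([-8.12744490e+01,  3.02772736e+01,  8.21569049e+01, -3.99104566e-04,
        6.76907831e+01, -1.02289615e+01]), 'qvel': array([ 0.0079288 ,  0.0541926 , -0.02438514,  0.05536748, -0.05629179,
        0.09933356]), 'tau': array([-2.66900643e-04, -4.40039098e+01, -1.76590419e+01,  6.32768590e-02,
        5.80664689e-02, -1.61919024e-04]), 'position': array([ 0.20290477, -0.5903588 ,  0.22158693]), 'tcp_rot': array([[ 9.45775951e-01,  3.24819544e-01, -3.37229439e-04],
       [ 3.24819495e-01, -9.45773574e-01,  2.15477036e-03],
       [ 3.80968833e-04, -2.14746868e-03, -9.99997622e-01]]), 'force': array([ 1.02630469,  0.55581132, -0.97592267]), 'moment': array([-0.00220009,  0.02024835,  0.00147664]), 'opening': 1.0002132503927519}
top {'intrinsics': array([[617.653004 ,   0.       , 328.7862567],
       [  0.       , 617.653004 , 220.3699106],
       [  0.       ,   0.       ,   1.       ]]), 'R': array([[ 0.02657828, -0.99958896, -0.01074716],
       [-0.99080598, -0.02491504, -0.13297651],
       [ 0.13265408,  0.01418264, -0.99106092]]), 't': 
[... 248 characters left out ...]
,  0.62656879, -0.01147518],
       [ 0.3213012 , -0.41519891, -0.85110247],
       [-0.53803873,  0.65956153, -0.52487419]]), 't': array([-0.39839302, -0.1231435 ,  1.5653653 ])}
{'intrinsics': array([[393.57659792,   0.        , 314.70390271],
       [  0.        , 393.57659792, 241.27128082],
       [  0.        ,   0.        ,   1.        ]]), 'mount': array([[-4.01093508e-05, -9.53703301e-01, -3.00749083e-01,
         8.28429409e-02],
       [ 9.99999961e-01,  4.46395609e-05, -2.74921024e-04,
         4.86180164e-04],
       [ 2.75618395e-04, -3.00749083e-01,  9.53703263e-01,
        -1.62919232e-01],
       [ 0.00000000e+00,  0.00000000e+00,  0.00000000e+00,
         1.00000000e+00]])}
```

View pics/top0.png

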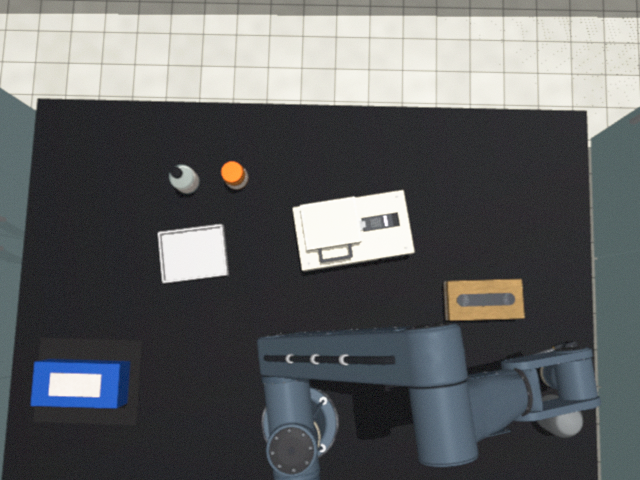

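View pics/scene0.png

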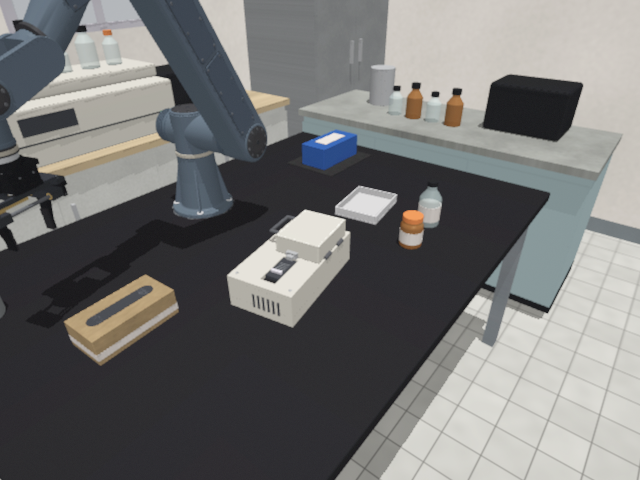

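The top view shows the analyser (deck corners about (293,207), (404,191), (413,252), (302,270)), the ridge near (387,221), the bar near (335,255), and the tray about (158–228, 226–282). The wipe box is at (484,300), the bottle at (185,180) and the jar at (234,175).

```bash
cat > h.py <<'E'
from rig import *
import numpy as np,cv2
def cam(n,s=None):
    p=camera_params(n);K=p["intrinsics"]
    if n!="wrist": return K,p["R"],p["t"]
    s=s or read_state();M=p["mount"];Rw=s["tcp_rot"]@M[:3,:3];c=s["tcp_rot"]@M[:3,3]+s["position"]
    return K,Rw.T,-Rw.T@c
def onz(C,px,z):
    K,R,t=C;px=np.atleast_2d(px).astype(float)
    d=np.c_[px,np.ones(len(px))]@np.linalg.inv(K).T@R;c=-R.T@t
    return c+d*((z-c[2])/d[:,2])[:,None]
def proj(C,X):
    K,R,t=C;q=(np.atleast_2d(X)@R.T+t)@K.T;return q[:,:2]/q[:,2:]
E
python3 - <<'E'
from h import *
C=cam("top");im=cv2.imread("pics/top0.png")
print("cam",-C[1].T@C[2])
hsv=cv2.cvtColor(im,cv2.COLOR_BGR2HSV)
m=((hsv[...,2]>110)).astype(np.uint8)*255
m[:110]=0;m[325:]=0;m[:,:60]=0;m[:,580:]=0
cs,_=cv2.findContours(m,cv2.RETR_EXTERNAL,cv2.CHAIN_APPROX_NONE)
for c in cs:
    if cv2.contourArea(c)<100: continue
    r=cv2.minAreaRect(c);b=cv2.boxPoints(r);print(cv2.contourArea(c),r,b.round(1).tolist())
    for z in(0,.03,.09):print(z,onz(C,b,z)[:,:2].round(3).tolist())
for p,z in(((387,221),.097),((335,255),.125)):print(onz(C,p,z))
cv2.imwrite("pics/c.png",cv2.resize(im[180:290,150:430],None,fx=2.8,fy=2.8,interpolation=cv2.INTER_CUBIC))
E
```

```text
cam [ 0.33901394 -0.09706141  1.83719725]
2867.0 ((485.51470947265625, 299.0765380859375), (39.704898834228516, 76.23135375976562), 88.53119659423828) [[446.8999938964844, 280.20001220703125], [523.0999755859375, 278.29998779296875], [524.0999755859375, 317.8999938964844], [447.8999938964844, 319.8999938964844]]
0 [[0.415, -0.425], [0.427, -0.649], [0.311, -0.65], [0.299, -0.428]]
0.03 [[0.414, -0.419], [0.425, -0.64], [0.311, -0.641], [0.3, -0.422]]
0.09 [[0.412, -0.409], [0.423, -0.622], [0.312, -0.623], [0.301, -0.412]]
3374.0 ((192.00772094726562, 253.06155395507812), (52.21862030029297, 67.97103881835938), 82.87498474121094) [[155.0, 231.39999389648438], [222.5, 222.89999389648438], [229.0, 274.79998779296875], [161.5, 283.20001220703125]]
0 [[0.538, 0.45], [0.569, 0.248], [0.414, 0.221], [0.384, 0.421]]
0.03 [[0.535, 0.441], [0.565, 0.243], [0.413, 0.216], [0.384, 0.412]]
0.09 [[0.529, 0.423], [0.558, 0.231], [0.411, 0.206], [0.382, 0.395]]
7317.5 ((352.8327331542969, 229.16299438476562), (66.25765991210938, 114.89598846435547), 80.96051788330078) [[290.8999938964844, 205.5], [
[... 529 characters left out ...]
2.8000030517578, 178.60000610351562], [186.1999969482422, 197.0]]
0 [[0.7, 0.428], [0.759, 0.381], [0.703, 0.315], [0.645, 0.362]]
0.03 [[0.695, 0.419], [0.752, 0.373], [0.697, 0.308], [0.64, 0.355]]
0.09 [[0.683, 0.402], [0.738, 0.357], [0.685, 0.295], [0.63, 0.34]]
512.5 ((234.00001525878906, 174.0), (28.284271240234375, 22.62741470336914), 45.0) [[216.0, 172.0], [232.0, 156.0], [252.0, 176.0], [236.0, 192.0]]
0 [[0.725, 0.276], [0.775, 0.23], [0.715, 0.166], [0.664, 0.212]]
0.03 [[0.718, 0.27], [0.768, 0.224], [0.709, 0.162], [0.659, 0.207]]
0.09 [[0.706, 0.258], [0.754, 0.214], [0.696, 0.153], [0.648, 0.197]]
[[ 0.57429142 -0.2374649   0.097     ]]
[[ 0.47166862 -0.09238135  0.125     ]]
```

View pics/c.png

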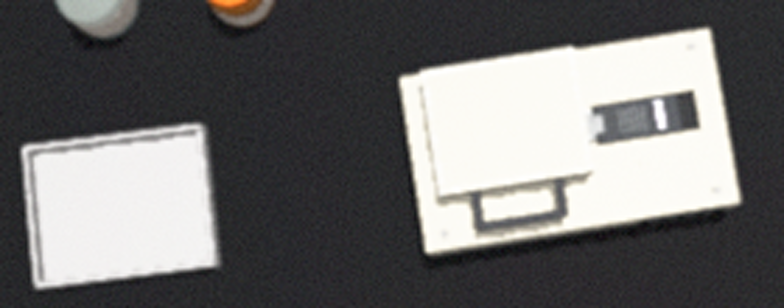

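play_rows --plan '[[[0.575,0.7,0.1,0,0,-0.0039,-1],[0.575,0.7,0.1,0,0,-0.0039,-1],[0.575,0.7,0.1,0,0,-0.0039,-1],[0.575,0.7,0.1,0,0,-0.0039,-1],[0.575,0.7,0.1,0,0,-0.0039,-1],[0.575,0.7,0.1,0,0,-0.0039,-1],[0.575,0.7,0.1,0,0,-0.0039,-1],[0.575,0.7,0.1,0,0,-0.0039,-1],[0.575,0.7,0.1,0,0,-0.0039,-1],[0.575,0.7,0.1,0,0,-0.0039,-1],[0.575,0.7,0.1,0,0,-0.0039,-1],[0.575,0.7,0.1,0,0,-0.0039,-1]]]'

```text
time_s: 1.3
position: [0.5487, -0.1693, 0.2824]
tcp_rot: [[0.983, 0.182, -0.001], [0.182, -0.983, 0.0], [-0.001, -0.0, -1.0]]
force: [0.1, -0.6, 0.3]
opening: 0.031
```

```bash
cat > snap.py <<'E'
import sys,pickle
from h import *
n=sys.argv[1];s=read_state();im=capture("wrist")
cv2.imwrite(f"pics/{n}.png",im[:,:,::-1]);pickle.dump(cam("wrist",s),open(f"pics/{n}.pkl","wb"))
print(s["time_s"],s["position"].round(4),s["tcp_rot"][:,0].round(3),s["tcp_rot"][:,2].round(3),s["force"].round(1),s["opening"])
E
python3 snap.py w1
```

```text
1.3 [ 0.5487 -0.1693  0.2824] [ 0.983  0.182 -0.001] [-0.001  0.    -1.   ] [ 0.1 -0.6  0.3] 0.031011351937672404
```

View pics/w1.png

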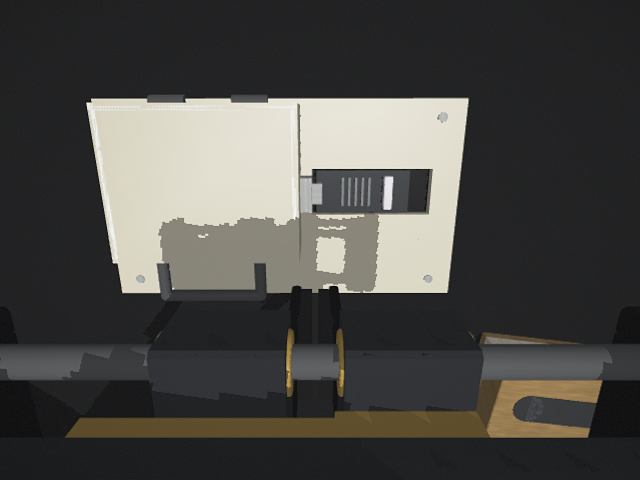

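The wrist view shows the ridge at (388,193), the tongue tip at (322,193) and the bar centre at (213,295). The deck's right corners are at (468,98) and (448,293).

Run:
```python
from h import *
import pickle
C=pickle.load(open("pics/w1.pkl","rb"))
for n,p,z in(("ridge",(388.5,193),.097),("tongue",(322,193),.1),("bar",(213,295),.125),("barL",(165,295),.125),("barR",(262,295),.125),("dTR",(468,98),.09),("dBR",(448,293),.09),("hingeL",(148,98),.09),("plateL",(313,190),.09),("plateR",(429,190),.09)):
    X=onz(C,p,z)[0];a=np.radians(10.5);d=X[:2]-[.56,-.139];c,s=np.cos(a),np.sin(a);print(n,X.round(4),"local",round(c*d[0]+s*d[1],4),round(-s*d[0]+c*d[1],4))
```

```text
ridge [ 0.5786 -0.2311  0.097 ] local 0.0015 -0.094
tongue [ 0.5683 -0.1726  0.1   ] local 0.0021 -0.0345
bar [ 0.4649 -0.0929  0.125 ] local -0.0851 0.0626
barL [ 0.457  -0.0508  0.125 ] local -0.0852 0.1055
barR [ 0.4728 -0.1359  0.125 ] local -0.0851 0.0189
dTR [ 0.6691 -0.2797  0.09  ] local 0.0816 -0.1582
dBR [ 0.4913 -0.3142  0.09  ] local -0.0995 -0.1597
hingeL [ 0.6196 -0.0125  0.09  ] local 0.0816 0.1135
plateL [ 0.5677 -0.1645  0.09  ] local 0.003 -0.0265
plateR [ 0.587  -0.2682  0.09  ] local 0.003 -0.132
```

play_rows --plan '[[[0.24,-0.3,-0.8,0,0,0,-1],[0.24,-0.3,-0.8,0,0,0,-1],[0,0,-0.8,0,0,0,-1],[0,0,-0.8,0,0,0,-1],[0,0,-0.39,0,0,0,-1],[0,0,-0.2,0,0,0,-1],[0,0,0,0,0,0,-1]]]'

```text
time_s: 2.05
position: [0.5713, -0.2008, 0.092]
tcp_rot: [[0.983, 0.183, -0.002], [0.183, -0.983, 0.001], [-0.002, -0.002, -1.0]]
force: [0.3, 0.5, 1.1]
opening: 0.001
```

play_rows --plan '[[[0.02,-0.106,0,0,0,0,-1],[0.02,-0.106,0,0,0,0,-1],[0.02,-0.106,0,0,0,0,-1],[0.02,-0.106,0,0,0,0,-1],[0.02,-0.106,0,0,0,0,-1],[0,0,0,0,0,0,-1]]]'

```text
time_s: 2.65
position: [0.5778, -0.2283, 0.0941]
tcp_rot: [[0.983, 0.183, 0.002], [0.183, -0.983, -0.001], [0.002, 0.002, -1.0]]
force: [0.3, -0.4, -0.0]
opening: 0.005
```

```bash
python3 snap.py w2
```

```text
2.65 [ 0.5778 -0.2283  0.0941] [0.983 0.183 0.002] [ 0.002 -0.001 -1.   ] [ 0.3 -0.4 -0. ] 0.004579216948478913
```

View pics/w2.png

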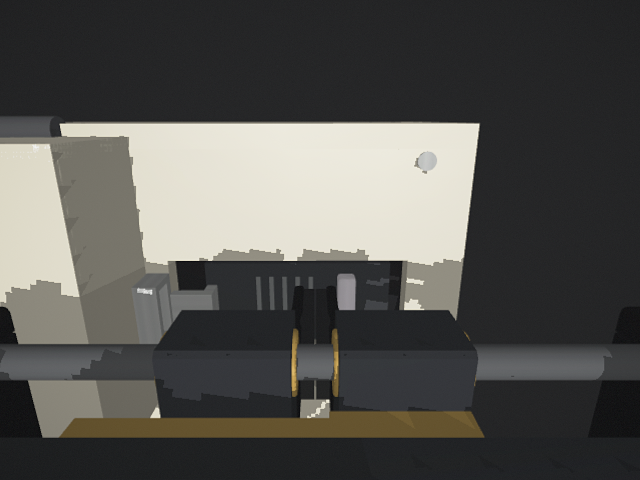

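The ridge (346,278) is next to the finger, and the tongue is at (195,295). I'll compute how far the ridge has travelled.

Run:
```python
from h import *
import pickle
C=pickle.load(open("pics/w2.pkl","rb"))
for n,p,z in(("ridge",(346,280),.097),("tongueR",(218,293),.1),("keeperR",(170,275),.1),("plateL",(177,265),.09),("plateR",(403,265),.09)):
    X=onz(C,p,z)[0];a=np.radians(10.5);d=X[:2]-[.56,-.139];c,s=np.cos(a),np.sin(a);print(n,X.round(4),"local",round(c*d[0]+s*d[1],4),round(-s*d[0]+c*d[1],4))
```

```text
ridge [ 0.5947 -0.2396  0.097 ] local 0.0158 -0.1052
tongueR [ 0.5797 -0.1854  0.1   ] local 0.011 -0.0493
keeperR [ 0.5844 -0.1642  0.1   ] local 0.0194 -0.0293
plateL [ 0.5851 -0.1639  0.09  ] local 0.0202 -0.029
plateR [ 0.6038 -0.2646  0.09  ] local 0.0202 -0.1315
```

play_rows --plan '[[[0.015,-0.08,0,0,0,0,-1],[0,0,0,0,0,0,-1]]]'

```text
time_s: 2.9
position: [0.5781, -0.2326, 0.0932]
tcp_rot: [[0.983, 0.182, 0.001], [0.182, -0.983, -0.001], [0.001, 0.001, -1.0]]
force: [-0.2, 0.0, 0.2]
opening: 0.005
```

```bash
python3 snap.py w3
python3 - <<'E'
from h import *
im=cv2.imread("pics/w3.png");cv2.imwrite("pics/w3c.png",cv2.resize(im[250:330,120:440],None,fx=2.4,fy=2.4))
E
```

```text
2.9 [ 0.5781 -0.2326  0.0932] [0.983 0.182 0.001] [ 0.001 -0.001 -1.   ] [-0.2  0.   0.2] 0.0048515666553084575
```

View pics/w3c.png

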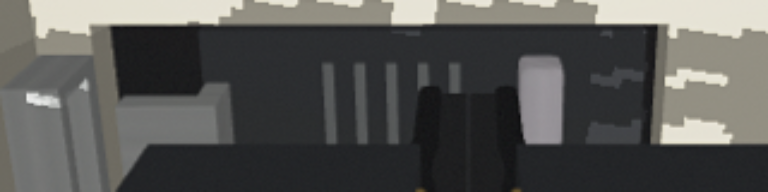

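The switch is unlocked: the plate is at the right end of its slot and there is no force.

Run:
```python
from rig import *
print(read_state()["joint_positions"].round(1))
```

```text
[-32.2  39.4  88.4  -0.   52.2  47.4]
```

play_rows --plan '[[[0,0.1,0.3,0,0,0,-1],[0,0,0.9,0,0,0,-1],[0,0,0.9,0,0,0,-1]]]'

```text
time_s: 3.25
position: [0.577, -0.2258, 0.199]
tcp_rot: [[0.983, 0.183, -0.002], [0.183, -0.983, 0.001], [-0.002, -0.002, -1.0]]
force: [0.5, -1.2, -0.1]
opening: 0.003
```

play_rows --plan '[[[-0.204,0.2415,0,0,0,0.04545,-0.38],[-0.204,0.2415,0,0,0,0.04545,-0.38],[-0.204,0.2415,0,0,0,0.04545,-0.38],[-0.204,0.2415,0,0,0,0.04545,-0.38],[-0.204,0.2415,0,0,0,0.04545,-0.38],[-0.204,0.2415,0,0,0,0.04545,-0.38],[-0.204,0.2415,0,0,0,0.04545,-0.38],[-0.204,0.2415,0,0,0,0.04545,-0.38],[-0.204,0.2415,0,0,0,0.04545,-0.38],[-0.204,0.2415,0,0,0,0.04545,-0.38],[-0.204,0.2415,0,0,0,0.04545,-0.38],[0,0,0,0,0,0,-0.38]]]'

```text
time_s: 4.45
position: [0.4638, -0.092, 0.1988]
tcp_rot: [[-0.184, 0.983, -0.001], [0.983, 0.184, 0.001], [0.001, -0.001, -1.0]]
force: [0.1, -0.4, 0.3]
opening: 0.315
```

```bash
python3 snap.py w4
```

```text
4.45 [ 0.4638 -0.092   0.1988] [-0.184  0.983  0.001] [-0.001  0.001 -1.   ] [ 0.1 -0.4  0.3] 0.3150841492136726
```

View pics/w4.png

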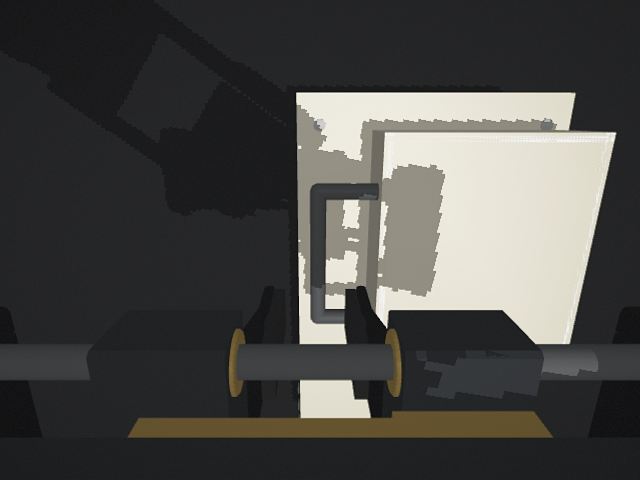

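The bar's centreline is at column 318, rows 184–322; the fingers straddle it at columns 270 and 348.

Run:
```python
from h import *
import pickle
C=pickle.load(open("pics/w4.pkl","rb"))
for n,p,z in(("barL",(318,189),.125),("barR",(318,317),.125),("mid",(318,253),.125),("deckFL",(296,93),.09),("deckRL",(576,93),.09),("hoodRL",(616,133),.14),("hoodFL",(384,133),.14)):
    X=onz(C,p,z)[0];a=np.radians(10.5);d=X[:2]-[.56,-.139];c,s=np.cos(a),np.sin(a);print(n,X.round(4),"local",round(c*d[0]+s*d[1],4),round(-s*d[0]+c*d[1],4))
```

```text
barL [ 0.458  -0.0512  0.125 ] local -0.0843 0.1049
barR [ 0.4741 -0.1361  0.125 ] local -0.084 0.0186
mid [ 0.4656 -0.0914  0.125 ] local -0.0841 0.064
deckFL [0.4337 0.0017 0.09  ] local -0.0986 0.1614
deckRL [0.6116 0.0349 0.09  ] local 0.0824 0.1616
hoodRL [0.6107 0.0112 0.14  ] local 0.0772 0.1384
hoodFL [ 0.487 -0.012  0.14 ] local -0.0487 0.1382
```

play_rows --plan '[[[0.04,-0.02,-0.5,0,0,0,-0.38],[0,0,-0.8,0,0,0,-0.38],[0,0,-0.56,0,0,0,-0.38],[0,0,0,0,0,0,-1],[0,0,0,0,0,0,-1],[0,0,0,0,0,0,-1],[0,0,0,0,0,0,-1]]]'

```text
time_s: 5.2
position: [0.4664, -0.0958, 0.1061]
tcp_rot: [[-0.184, 0.983, -0.002], [0.983, 0.184, -0.002], [-0.002, -0.003, -1.0]]
force: [-4.7, -5.8, -2.9]
opening: 0.101
```

Run:
```python
import numpy as np
# arc of bar about hinge, in world, relative steps
r=np.hypot(.161,.035);a0=np.arctan2(.035,-.161);y=np.radians(10.5)
th=np.radians(np.r_[0:97:6]);th=np.r_[th]
u=r*np.cos(a0-th);z=r*np.sin(a0-th)
print(np.degrees(th[-1]),len(th)-1)
print((np.c_[np.diff(u)*np.cos(y),np.diff(u)*np.sin(y),np.diff(z)]/.05).round(3).tolist())
```

```text
96.00000000000001 16
[[0.089, 0.017, 0.333], [0.123, 0.023, 0.321], [0.155, 0.029, 0.307], [0.186, 0.034, 0.288], [0.215, 0.04, 0.267], [0.241, 0.045, 0.243], [0.265, 0.049, 0.216], [0.285, 0.053, 0.187], [0.303, 0.056, 0.155], [0.317, 0.059, 0.122], [0.328, 0.061, 0.088], [0.335, 0.062, 0.052], [0.339, 0.063, 0.016], [0.339, 0.063, -0.02], [0.335, 0.062, -0.056], [0.327, 0.061, -0.091]]
```

play_rows --plan '[[[0.089,0.017,0.333,0,0,0,-1],[0.123,0.023,0.321,0,0,0,-1],[0.155,0.029,0.307,0,0,0,-1],[0.186,0.034,0.288,0,0,0,-1]]]'

```text
time_s: 5.6
position: [0.4935, -0.0909, 0.1694]
tcp_rot: [[-0.183, 0.983, -0.003], [0.983, 0.183, -0.003], [-0.002, -0.004, -1.0]]
force: [-2.7, -5.0, -4.1]
opening: 0.1
```

play_rows --plan '[[[0.215,0.04,0.267,0,0,0,-1],[0.241,0.045,0.243,0,0,0,-1],[0.265,0.049,0.216,0,0,0,-1],[0.285,0.053,0.187,0,0,0,-1],[0.303,0.056,0.155,0,0,0,-1],[0.317,0.059,0.122,0,0,0,-1],[0.328,0.061,0.088,0,0,0,-1],[0.335,0.062,0.052,0,0,0,-1]]]'

```text
time_s: 6.4
position: [0.6093, -0.0695, 0.2378]
tcp_rot: [[-0.182, 0.983, 0.001], [0.983, 0.182, -0.004], [-0.004, -0.0, -1.0]]
force: [-4.0, -2.8, 4.3]
opening: 0.104
```

play_rows --plan '[[[0.339,0.063,0.016,0,0,0,-1],[0.339,0.063,-0.02,0,0,0,-1],[0.335,0.062,-0.056,0,0,0,-1],[0.327,0.061,-0.091,0,0,0,-1],[0,0,0,0,0,0,-1]]]'

```text
time_s: 6.9
position: [0.6796, -0.0566, 0.2289]
tcp_rot: [[-0.182, 0.983, 0.007], [0.983, 0.182, -0.002], [-0.004, 0.006, -1.0]]
force: [2.9, -1.9, 0.4]
opening: 0.101
```

play_rows --plan '[[[0,0,0,0,0,0,-0.3],[0,0,0,0,0,0,-0.3],[0,0,0.7,0,0,0,-0.3],[0,0,0.7,0,0,0,-0.3],[-0.9,0.1,0,0,0,0,1],[-0.9,0.1,0,0,0,0,1],[-0.9,0.1,0,0,0,0,1],[0,0,0,0,0,0,1]]]'

```text
time_s: 7.7
position: [0.5317, -0.038, 0.295]
tcp_rot: [[-0.183, 0.983, -0.013], [0.983, 0.183, 0.004], [0.006, -0.012, -1.0]]
force: [-0.3, -0.3, -0.5]
opening: 0.63
```

```bash
python3 snap.py w5
```

```text
7.7 [ 0.5317 -0.038   0.295 ] [-0.183  0.983  0.006] [-0.013  0.004 -1.   ] [-0.3 -0.3 -0.5] 0.6295034871781876
```

View pics/w5.png

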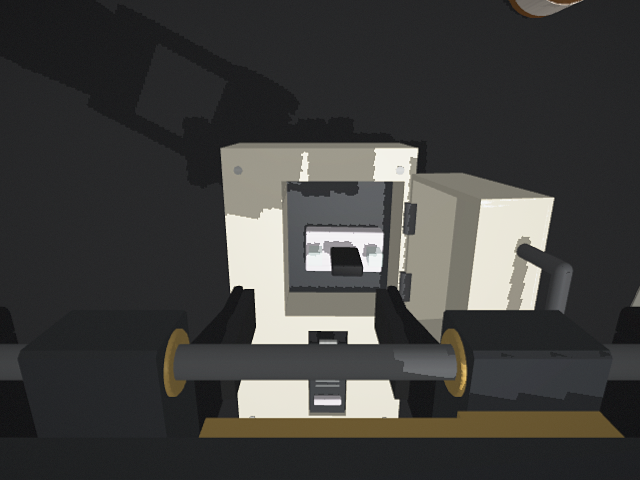

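Bay view: hood fully up at right, the carrier is at (305–383, 226–273) with its long axis along the analyser's x, and the fin top is near (346,257). I'll crop for the fin's yaw.

Run:
```python
from h import *
im=cv2.imread("pics/w5.png");cv2.imwrite("pics/w5c.png",cv2.resize(im[215:300,275:405],None,fx=6,fy=6,interpolation=cv2.INTER_CUBIC))
```

```text
(no output)
```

View pics/w5c.png

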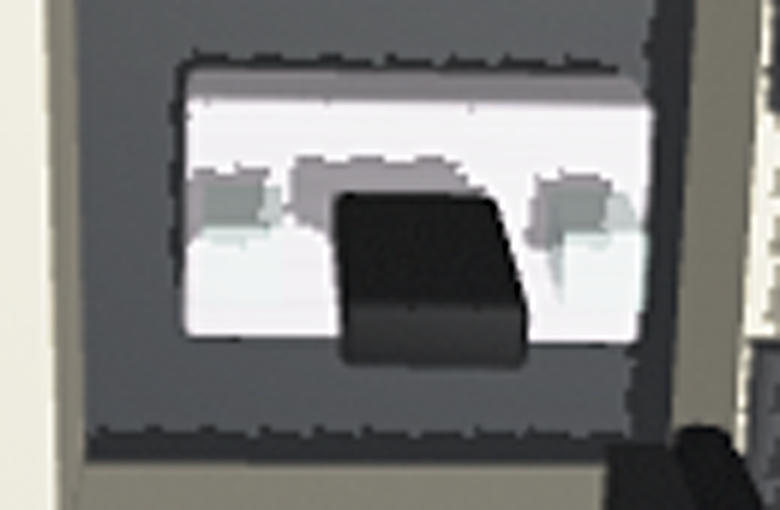

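Run:
```python
from h import *
import pickle
C=pickle.load(open("pics/w5.pkl","rb"))
q=lambda x,y:(275+x/6,215+y/6)
for n,p,z in(("finA",q(340,303),.108),("finB",q(522,303),.108),("finC",q(527,365),.108),("finD",q(342,365),.108),("bA",q(187,98),.052),("bB",q(650,105),.052),("bC",q(638,343),.052),("bD",q(185,335),.052),("bayFL",q(75,0),.09)):
    X=onz(C,p,z)[0];a=np.radians(10.5);d=X[:2]-[.56,-.139];c,s=np.cos(a),np.sin(a);print(n,X.round(4),"local",round(c*d[0]+s*d[1],4),round(-s*d[0]+c*d[1],4))
C=cam("top");im=cv2.imread("pics/top0.png")
q=lambda x,y:(150+x/2.8,180+y/2.8)
X=onz(C,[q(22,146),q(205,125),q(217,267),q(36,288)],.03);print(X.round(4),X.mean(0))
```

```text
finA [ 0.5543 -0.085   0.108 ] local 0.0042 0.0541
finB [ 0.5825 -0.0797  0.108 ] local 0.033 0.0542
finC [ 0.5856 -0.0898  0.108 ] local 0.0341 0.0437
finD [ 0.5567 -0.0953  0.108 ] local 0.0047 0.0435
bA [ 0.5255 -0.0722  0.052 ] local -0.0217 0.072
bB [ 0.607  -0.0581  0.052 ] local 0.0609 0.071
bC [ 0.6154 -0.1028  0.052 ] local 0.061 0.0255
bD [ 0.5332 -0.1169  0.052 ] local -0.0224 0.0266
bayFL [ 0.5044 -0.0488  0.09  ] local -0.0382 0.0988
[[0.5331 0.4326 0.03  ]
 [0.5603 0.2404 0.03  ]
 [0.4114 0.2204 0.03  ]
 [0.3846 0.4085 0.03  ]] [0.47236761 0.32546635 0.03      ]
```

play_rows --plan '[[[0.07,-0.09,0,0,0,0.04545,0.15],[0.07,-0.09,0,0,0,0.04545,0.15],[0.07,-0.09,0,0,0,0.04545,0.15],[0.07,-0.09,0,0,0,0.04545,0.15],[0.07,-0.09,0,0,0,0.04545,0.15],[0.07,-0.09,0,0,0,0.04545,0.15],[0.07,-0.09,0,0,0,0.04545,0.15],[0.07,-0.09,0,0,0,0.04545,0.15],[0.07,-0.09,0,0,0,0.04545,0.15],[0.07,-0.09,0,0,0,0.04545,0.15],[0.07,-0.09,0,0,0,0.04545,0.15],[0,0,0,0,0,0,0.15]]]'

```text
time_s: 8.95
position: [0.5815, -0.0912, 0.2967]
tcp_rot: [[-0.983, -0.181, 0.002], [-0.181, 0.983, -0.0], [-0.001, -0.001, -1.0]]
force: [0.7, 0.0, -0.5]
opening: 0.572
```

play_rows --plan '[[[-0.23,0.07,-0.5,0,0,0,0.15],[0,0,-0.9,0,0,0,0.15],[0,0,-0.9,0,0,0,0.15],[0,0,-0.8,0,0,0,0.15],[0,0,-0.6,0,0,0,0.15],[0,0,-0.5,0,0,0,0.15],[0,0,-0.33,0,0,0,0.15],[0,0,0,0,0,0,0.15]]]'

```text
time_s: 9.75
position: [0.5674, -0.0863, 0.0676]
tcp_rot: [[-0.984, -0.179, -0.005], [-0.179, 0.984, 0.002], [0.004, 0.003, -1.0]]
force: [-0.2, -0.5, -0.3]
opening: 0.576
```

Grip and lift a little to check.

play_rows --plan '[[[0,0,0,0,0,0,-1],[0,0,0,0,0,0,-1],[0,0,0,0,0,0,-1],[0,0,0,0,0,0,-1],[0,0,0,0,0,0,-1],[0,0,0.3,0,0,0,-1],[0,0,0.5,0,0,0,-1],[0,0,0,0,0,0,-1]]]'

```text
time_s: 10.55
position: [0.5707, -0.0876, 0.1124]
tcp_rot: [[-0.983, -0.182, 0.006], [-0.182, 0.983, -0.002], [-0.005, -0.003, -1.0]]
force: [1.2, -1.3, -3.1]
opening: 0.133
```

play_rows --plan '[[[0,0,0.6,0,0,0,-1],[0,0,0.8,0,0,0,-1],[0,0,0.5,0,0,0,-1],[-0.1,0.4,0,0,0,0,-1]]]'

```text
time_s: 10.95
position: [0.5673, -0.0697, 0.2082]
tcp_rot: [[-0.984, -0.18, 0.01], [-0.18, 0.984, -0.004], [-0.009, -0.006, -1.0]]
force: [0.8, -0.3, -2.3]
opening: 0.133
```

play_rows --plan '[[[-0.18,0.75,0,0,0,0,-1],[-0.18,0.75,0,0,0,0,-1],[-0.18,0.75,0,0,0,0,-1],[-0.18,0.75,0,0,0,0,-1],[-0.18,0.75,0,0,0,0,-1],[-0.18,0.75,0,0,0,0,-1],[-0.18,0.75,0,0,0,0,-1],[-0.18,0.75,0,0,0,0,-1],[-0.18,0.75,0,0,0,0,-1],[-0.15,0.6,0,0,0,0,-1],[-0.1,0.5,0,0,0,0,-1],[0,0,0,0,0,0,-1]]]'

```text
time_s: 12.15
position: [0.4686, 0.3284, 0.2037]
tcp_rot: [[-0.983, -0.186, -0.001], [-0.186, 0.983, 0.001], [0.001, 0.001, -1.0]]
force: [-0.6, -0.2, -3.1]
opening: 0.134
```

Run:
```python
from h import *
cv2.imwrite("pics/s6.png",cv2.resize(capture("scene")[160:320,220:460,::-1],None,fx=3,fy=3));s=read_state();print(s["position"],s["tcp_rot"],s["opening"])
```

```text
[0.46898231 0.3266429  0.20365753] [[-9.82667116e-01 -1.85372447e-01 -1.54765123e-03]
 [-1.85371297e-01  9.82668178e-01 -8.57263627e-04]
 [ 1.67974067e-03 -5.55514660e-04 -9.99998435e-01]] 0.13507638479771644
```

View pics/s6.png

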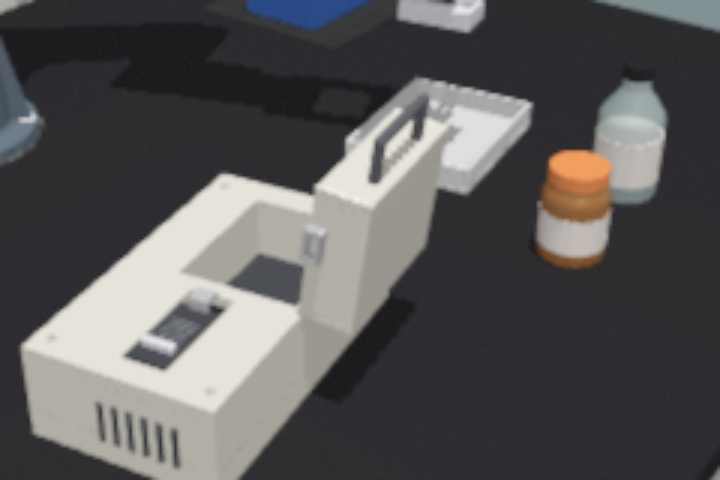

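The hood stands open, and the carrier is held over the tray. Lowering it now.

play_rows --plan '[[[0,0,-0.4,0,0,0,-1],[0,0,-0.7,0,0,0,-1],[0,0,-0.7,0,0,0,-1],[0,0,-0.5,0,0,0,-1],[0,0,-0.35,0,0,0,-1],[0,0,-0.25,0,0,0,-1],[0,0,-0.15,0,0,0,-1],[0,0,0,0,0,0,-1]]]'

```text
time_s: 13.0
position: [0.4708, 0.3248, 0.0533]
tcp_rot: [[-0.983, -0.182, 0.001], [-0.182, 0.983, -0.0], [-0.001, -0.0, -1.0]]
force: [-0.6, -0.4, 1.4]
opening: 0.138
```

play_rows --plan '[[[0,0,-0.04,0,0,0,-1],[0,0,-0.04,0,0,0,-1],[0,0,0,0,0,0,-1],[0,0,0,0,0,0,-1]]]'

```text
time_s: 13.4
position: [0.4708, 0.3248, 0.0532]
tcp_rot: [[-0.983, -0.183, 0.002], [-0.183, 0.983, -0.0], [-0.002, -0.001, -1.0]]
force: [-5.7, -5.7, 26.5]
opening: 0.137
```

Contact came about 10 mm earlier than expected. I'll relieve it and look.

play_rows --plan '[[[0,0,0.06,0,0,0,-1],[0,0,0,0,0,0,-1]]]'

```text
time_s: 13.6
position: [0.4717, 0.3258, 0.0532]
tcp_rot: [[-0.983, -0.182, 0.004], [-0.182, 0.983, 0.001], [-0.004, 0.001, -1.0]]
force: [-0.0, -1.9, 12.6]
opening: 0.139
```

```bash
python3 snap.py w7
python3 - <<'E'
from h import *
a=cv2.imread("pics/w7.png")[60:420,120:520]
b=cv2.resize(capture("scene")[150:240,320:420,::-1],(400,360),interpolation=cv2.INTER_CUBIC)
cv2.imwrite("pics/m7.png",np.hstack([a,b]))
E
```

```text
13.6 [0.4717 0.3258 0.0532] [-0.983 -0.182 -0.004] [ 0.004  0.001 -1.   ] [-0.  -1.9 12.6] 0.13903476955506897
```

View pics/m7.png

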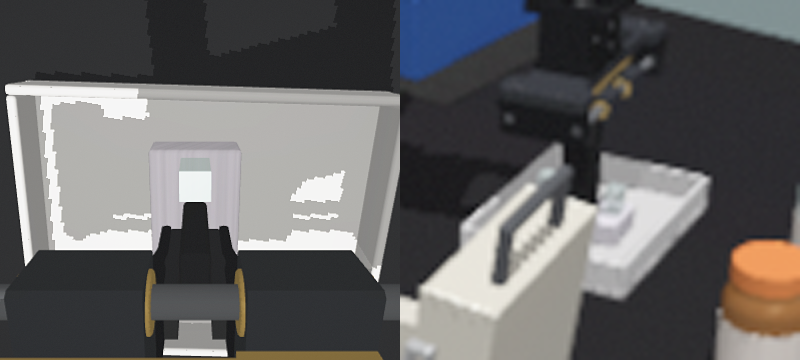

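The carrier sits level inside the tray: base at (150–240,140–250) in the left half, no wall underneath. I'll ease the load and release.

play_rows --plan '[[[0,0,0.04,0,0,0,-1],[0,0,0,0,0,0,-0.6],[0,0,0,0,0,0,-0.4],[0,0,0,0,0,0,-0.2],[0,0,0,0,0,0,0],[0,0,0,0,0,0,0]]]'

```text
time_s: 14.3
position: [0.4701, 0.3256, 0.0532]
tcp_rot: [[-0.983, -0.182, -0.0], [-0.182, 0.983, -0.0], [0.0, -0.0, -1.0]]
force: [0.6, 0.4, 0.0]
opening: 0.453
```

play_rows --plan '[[[0,0,0.2,0,0,0,0],[0,0,0.8,0,0,0,0],[0,0,0.9,0,0,0,0],[0,0,0.9,0,0,0,0],[0,0,0.9,0,0,0,0],[0,0,0.9,0,0,0,0],[0,0,0,0,0,0,0]]]'

```text
time_s: 15.0
position: [0.4738, 0.3274, 0.2916]
tcp_rot: [[-0.983, -0.183, 0.015], [-0.183, 0.983, 0.006], [-0.016, 0.004, -1.0]]
force: [0.0, -0.0, 0.1]
opening: 0.502
```

```bash
python3 snap.py w8
python3 - <<'E'
from h import *
a=cv2.imread("pics/w8.png")[60:420,120:520]
b=cv2.resize(capture("scene")[150:240,320:420,::-1],(400,360),interpolation=cv2.INTER_CUBIC)
cv2.imwrite("pics/m8.png",np.hstack([a,b]))
E
```

```text
15.0 [0.4738 0.3274 0.2916] [-0.983 -0.183 -0.016] [ 0.015  0.006 -1.   ] [ 0.  -0.   0.1] 0.5018983340422007
```

View pics/m8.png

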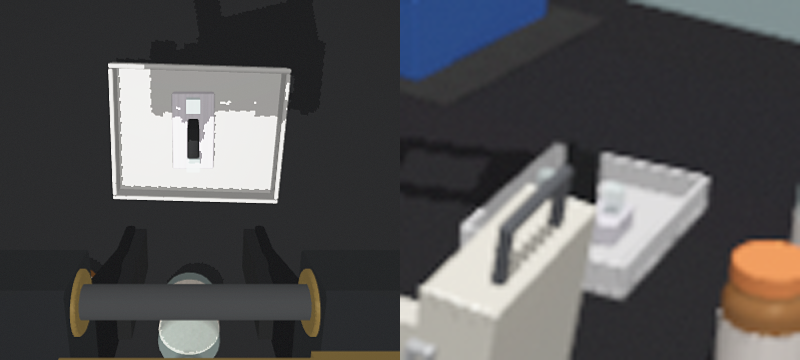

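The carrier stands upright in the middle of the tray, let go: base (172–213,92–168) inside the tray (110–290,65–200). That is my last allowed picture, so I'll check by numbers from here. Back to the hood bar.

play_rows --plan '[[[0.37,-0.7,0.03,0,0,-0.04545,-0.3],[0.37,-0.7,0.03,0,0,-0.04545,-0.3],[0.37,-0.7,0.03,0,0,-0.04545,-0.3],[0.37,-0.7,0.03,0,0,-0.04545,-0.3],[0.37,-0.7,0.03,0,0,-0.04545,-0.3],[0.37,-0.7,0.03,0,0,-0.04545,-0.3],[0.37,-0.7,0.03,0,0,-0.04545,-0.3],[0.37,-0.7,0.03,0,0,-0.04545,-0.3],[0.37,-0.7,0.03,0,0,-0.04545,-0.3],[0.37,-0.7,0.03,0,0,-0.04545,-0.3],[0.37,-0.7,0.03,0,0,-0.04545,-0.3],[0,0,0,0,0,0,-0.3]]]'

```text
time_s: 16.3
position: [0.6747, -0.0647, 0.2971]
tcp_rot: [[-0.176, 0.984, -0.002], [0.984, 0.176, -0.002], [-0.001, -0.002, -1.0]]
force: [-0.5, -0.5, -0.1]
opening: 0.351
```

play_rows --plan '[[[0,0,0,0,0,0,-0.3]]]'

```text
time_s: 16.4
position: [0.6726, -0.0601, 0.2973]
tcp_rot: [[-0.182, 0.983, -0.005], [0.983, 0.182, 0.002], [0.003, -0.004, -1.0]]
force: [-0.4, 0.4, 0.1]
opening: 0.349
```

play_rows --plan '[[[0.12,0.06,-0.2,0,0,0,-0.3],[0,0,-0.5,0,0,0,-0.3],[0,0,-0.4,0,0,0,-0.3],[0,0,-0.26,0,0,0,-0.3],[0,0,0,0,0,0,-0.3],[0,0,0,0,0,0,-1],[0,0,0,0,0,0,-1],[0,0,0,0,0,0,-1],[0,0,0,0,0,0,-1]]]'

```text
time_s: 17.3
position: [0.6798, -0.0565, 0.2329]
tcp_rot: [[-0.183, 0.983, 0.001], [0.983, 0.183, -0.0], [-0.001, 0.001, -1.0]]
force: [-0.1, -0.4, 0.9]
opening: 0.102
```

Bar gripped (10%). Reversing the arc.

play_rows --plan '[[[-0.327,-0.061,0.091,0,0,0,-1],[-0.335,-0.062,0.056,0,0,0,-1],[-0.339,-0.063,0.02,0,0,0,-1],[-0.339,-0.063,-0.016,0,0,0,-1],[-0.335,-0.062,-0.052,0,0,0,-1],[-0.328,-0.061,-0.088,0,0,0,-1],[-0.317,-0.059,-0.122,0,0,0,-1],[-0.303,-0.056,-0.155,0,0,0,-1]]]'

```text
time_s: 18.1
position: [0.5498, -0.0809, 0.2224]
tcp_rot: [[-0.182, 0.983, 0.007], [0.983, 0.182, -0.001], [-0.002, 0.006, -1.0]]
force: [-2.6, 2.0, 11.3]
opening: 0.105
```

play_rows --plan '[[[-0.285,-0.053,-0.187,0,0,0,-1],[-0.265,-0.049,-0.216,0,0,0,-1],[-0.241,-0.045,-0.243,0,0,0,-1],[-0.215,-0.04,-0.267,0,0,0,-1],[-0.186,-0.034,-0.288,0,0,0,-1],[-0.155,-0.029,-0.307,0,0,0,-1],[0,0,0,0,0,0,-1]]]'

```text
time_s: 18.8
position: [0.4775, -0.094, 0.1423]
tcp_rot: [[-0.184, 0.983, -0.007], [0.983, 0.184, -0.001], [0.001, -0.007, -1.0]]
force: [-6.1, -5.1, 0.3]
opening: 0.102
```

play_rows --plan '[[[-0.123,-0.023,-0.321,0,0,0,-1],[-0.089,-0.017,-0.333,0,0,0,-1],[0,0,-0.04,0,0,0,-1],[0,0,0,0,0,0,-1],[0,0,0,0,0,0,-1]]]'

```text
time_s: 19.3
position: [0.4665, -0.096, 0.108]
tcp_rot: [[-0.185, 0.983, -0.009], [0.983, 0.185, -0.0], [0.001, -0.009, -1.0]]
force: [-8.8, -6.6, -0.6]
opening: 0.104
```

play_rows --plan '[[[0,0,-0.05,0,0,0,-1],[0,0,-0.05,0,0,0,-1],[0,0,0,0,0,0,-1]]]'

```text
time_s: 19.6
position: [0.4664, -0.0961, 0.1065]
tcp_rot: [[-0.186, 0.983, -0.008], [0.983, 0.186, -0.001], [0.0, -0.008, -1.0]]
force: [-15.5, -6.3, 31.0]
opening: 0.102
```

play_rows --plan '[[[0,0,0.1,0,0,0,-0.4],[0,0,0,0,0,0,-0.4],[0,0,0.3,0,0,0,-0.4],[0,0,0.8,0,0,0,-0.4],[0,0,0.8,0,0,0,-0.4],[0.4,-0.59,0,0,0,0,-1],[0.4,-0.59,0,0,0,0,-1],[0.4,-0.59,0,0,0,0,-1],[0.4,-0.59,0,0,0,0,-1],[0.4,-0.59,0,0,0,0,-1],[0.4,-0.59,0,0,0,0,-1],[0,0,0,0,0,0,-1]]]'

```text
time_s: 20.8
position: [0.594, -0.2772, 0.2037]
tcp_rot: [[-0.18, 0.984, 0.006], [0.984, 0.18, -0.004], [-0.005, 0.005, -1.0]]
force: [-0.0, 0.1, 1.0]
opening: 0.001
```

Run:
```python
from h import *
s=read_state();print(s["time_s"],s["position"],s["opening"])
C=cam("top");im=capture("top");cv2.imwrite("pics/top9.png",im[:,:,::-1])
# hood-bar dark pixels in the area in front of the hood, now vs. start
a=cv2.imread("pics/top0.png",0);b=cv2.cvtColor(im,cv2.COLOR_RGB2GRAY)
for n,g in(("t0",a),("now",b)):
    m=(g[250:268,312:360]<110);y,x=np.nonzero(m);print(n,m.sum(),x.mean()+312 if m.any() else 0,y.mean()+250 if m.any() else 0)
    print(g[246:272:2,336])
```

```text
20.8 [ 0.59400796 -0.27724426  0.20371123] 0.000647256114937423
t0 199 341.2110552763819 261.56281407035175
[137 211 251 251 251 244  98 116 208 226  64  23  30]
now 535 340.8448598130841 260.01495327102805
[134 217 253 252 252 233 100  84  71  65  76  86  87]
```

The bar's image column matches the shut-hood start. Now descend behind the ridge.

play_rows --plan '[[[-0.13,0.06,-0.5,0,0,0,-1],[0,0,-0.8,0,0,0,-1],[0,0,-0.6,0,0,0,-1],[0,0,-0.28,0,0,0,-1],[0,0,0,0,0,0,-1],[0,0,0,0,0,0,-1]]]'

```text
time_s: 21.45
position: [0.5847, -0.2693, 0.0956]
tcp_rot: [[-0.183, 0.983, 0.001], [0.983, 0.183, -0.001], [-0.001, 0.001, -1.0]]
force: [0.3, 0.1, 0.6]
opening: 0.005
```

play_rows --plan '[[[0,0,-0.06,0,0,0,-1],[0,0,0,0,0,0,-1],[-0.02,0.108,0,0,0,0,-1],[-0.02,0.108,0,0,0,0,-1],[-0.02,0.108,0,0,0,0,-1],[-0.02,0.108,0,0,0,0,-1]]]'

```text
time_s: 22.05
position: [0.5809, -0.2503, 0.0924]
tcp_rot: [[-0.183, 0.983, 0.003], [0.983, 0.183, -0.006], [-0.006, 0.002, -1.0]]
force: [-0.2, -4.1, -0.8]
opening: 0.005
```

play_rows --plan '[[[-0.02,0.108,0,0,0,0,-1],[-0.01,0.054,0,0,0,0,-1],[0,0,0,0,0,0,-1]]]'

```text
time_s: 22.35
position: [0.58, -0.2444, 0.0925]
tcp_rot: [[-0.185, 0.983, 0.004], [0.983, 0.185, -0.01], [-0.011, 0.002, -1.0]]
force: [-1.0, -13.1, -2.8]
opening: 0.005
```

play_rows --plan '[[[0.02,-0.2,0,0,0,0,-1],[0,0,0.4,0,0,0,-1],[0,0,0.9,0,0,0,-1],[0,0,0.9,0,0,0,-1],[0,-0.8,0.6,0,0,0,-1],[0,-0.8,0.4,0,0,0,-1],[0,0,0,0,0,0,-1]]]'

```text
time_s: 23.05
position: [0.5812, -0.3351, 0.2559]
tcp_rot: [[-0.179, 0.984, 0.008], [0.984, 0.179, -0.007], [-0.009, 0.006, -1.0]]
force: [-1.0, 0.2, -0.6]
opening: 0.002
```

```bash
python3 snap.py w10
python3 - <<'E'
from h import *
import pickle
C=pickle.load(open("pics/w10.pkl","rb"));im=cv2.imread("pics/w10.png");C1=pickle.load(open("pics/w1.pkl","rb"));i1=cv2.imread("pics/w1.png")
a=np.radians(10.5);c,s=np.cos(a),np.sin(a)
ys=np.arange(-.150,.010,.003)
def prof(C,im,x,z):
    P=np.c_[.56+c*x-s*ys,-.139+s*x+c*ys,np.full(len(ys),z)];q=proj(C,P).round().astype(int)
    g=cv2.cvtColor(im,cv2.COLOR_BGR2GRAY);return [int(g[v,u]) if 0<=u<640 and 0<=v<480 else -1 for u,v in q]
print((ys*1000).round().astype(int).tolist())
for x in(-.004,.008): print("start",prof(C1,i1,x,.097));print("now  ",prof(C,im,x,.097))
def rp(C,im):  # bright bar rectangle in switch plate area
    q=proj(C,[[.56+c*.003+s*.1,-.139+s*.003-c*.1,.097]])[0];print("exp ridge px",q)
rp(C,im)
T=cam("top");g0=cv2.imread("pics/top0.png",0);g=cv2.cvtColor(capture("top"),cv2.COLOR_RGB2GRAY)
for n,i in(("top0",g0),("topnow",g)):
    P=np.c_[.56+c*.003-s*ys,-.139+s*.003+c*ys,np.full(len(ys),.097)];q=proj(T,P).astype(np.float32)
    print(n,cv2.remap(i,q[:,0].reshape(1,-1),q[:,1].reshape(1,-1),1)[0].tolist())
E
```

```text
23.05 [ 0.5812 -0.3351  0.2559] [-0.179  0.984 -0.009] [ 0.008 -0.007 -1.   ] [-1.   0.2 -0.6] 0.0024169846272710984
[-150, -147, -144, -141, -138, -135, -132, -129, -126, -123, -120, -117, -114, -111, -108, -105, -102, -99, -96, -93, -90, -87, -84, -81, -78, -75, -72, -69, -66, -63, -60, -57, -54, -51, -48, -45, -42, -39, -36, -33, -30, -27, -24, -21, -18, -15, -12, -9, -6, -3, 0, 3, 6, 9]
start [218, 219, 218, 218, 219, 219, 222, 98, 35, 44, 46, 44, 46, 73, 73, 73, 73, 72, 232, 231, 209, 69, 73, 73, 85, 98, 75, 69, 85, 96, 90, 71, 79, 70, 74, 72, 73, 73, 72, 187, 183, 182, 182, 181, 179, 154, 224, 236, 222, 221, 222, 222, 222, 222]
now   [235, 235, 237, 143, 143, 143, 82, 64, 63, 62, 63, 62, 62, 91, 91, 90, 89, 90, 242, 241, 228, 88, 88, 88, 153, 86, 155, 84, 154, 85, 153, 83, 152, 84, 83, 81, 81, 80, 79, -1, -1, -1, -1, -1, -1, -1, -1, -1, -1, -1, -1, -1, -1, -1]
start [218, 219, 219, 219, 220, 220, 221, 82, 48, 46, 46, 47, 47, 75, 75, 75, 75, 75, 235, 234, 186, 48, 77, 74, 77, 136, 86, 102, 92, 85, 80, 71, 87, 101, 75, 74, 74, 75, 72, 184, 183, 183, 184, 180, 180, 175, 227, 237, 
[... 152 characters left out ...]
55, 85, 155, 85, 153, 83, 154, 82, 83, 82, 82, 81, 79, -1, -1, -1, -1, -1, -1, -1, -1, -1, -1, -1, -1, -1, -1, -1]
exp ridge px [336.58280105  95.97454389]
top0 [251, 251, 251, 251, 252, 238, 153, 76, 66, 72, 72, 77, 87, 99, 102, 101, 127, 199, 247, 252, 184, 113, 102, 120, 134, 130, 131, 126, 130, 129, 133, 131, 126, 112, 101, 102, 104, 129, 183, 221, 225, 221, 226, 238, 249, 252, 251, 250, 250, 251, 250, 250, 250, 251]
topnow [100, 108, 116, 126, 129, 130, 131, 129, 127, 116, 103, 92, 94, 104, 105, 104, 128, 201, 249, 252, 186, 114, 104, 122, 136, 127, 131, 128, 133, 131, 137, 134, 131, 118, 105, 102, 105, 133, 184, 223, 227, 223, 229, 239, 249, 253, 252, 252, 252, 251, 252, 251, 251, 251]
```

The ridge profile is identical to the locked start in both cameras. One numeric check of the hood, tray and other objects, then hand in.

Run:
```python
from h import *
g0=cv2.imread("pics/top0.png",0).astype(float);im=capture("top");g=cv2.cvtColor(im,cv2.COLOR_RGB2GRAY).astype(float)
for n,(a,b,c,d) in dict(hood=(195,275,290,362),bottlejar=(155,200,165,255),box=(275,325,440,530)).items():
    D=np.abs(g-g0)[a:b,c:d];print(n,D.mean().round(1),(D>40).sum())
p,_=cv2.phaseCorrelate(g0[195:275,290:362],g[195:275,290:362]);print("hood shift",p)
print(g0[246:272:2,336],g[246:272:2,336])
S=cam("scene");s0=cv2.imread("pics/scene0.png",0).astype(float);s=cv2.cvtColor(capture("scene"),cv2.COLOR_RGB2GRAY).astype(float)
D=np.abs(s-s0)[205:265,265:350];print("scene hood",D.mean(),(D>40).sum())
D=np.abs(s-s0)[180:250,398:445];print("scene bottle/jar",D.mean(),(D>40).sum())
D=np.abs(s-s0)[280:355,65:180];print("scene box",D.mean(),(D>40).sum())
st=read_state();print(st["time_s"],st["force"],st["position"])
print(hand_in())
```

```text
hood 18.7 908
bottlejar 3.1 0
box 2.9 0
hood shift (-0.17627048635714004, -0.08384697513668726)
[137. 211. 251. 251. 251. 244.  98. 116. 208. 226.  64.  23.  30.] [139. 215. 252. 252. 252. 234.  97. 122. 216. 224.  65.  23.  33.]
scene hood 3.1362745098039215 13
scene bottle/jar 1.0021276595744681 0
scene box 2.496695652173913 0
23.25 [ 5.41717900e-04 -1.59745172e+00 -3.30935771e-01] [ 0.57865264 -0.32743459  0.25009828]
the job is handed in; nothing more can be done
None
```

I unlocked the switch, opened the hood by its bar to about 96°, and set the carrier in the tray. I then closed the hood, pushed the switch back to locked, and handed in at about 23 s; the hand-in reports no verdict.

**Last checks:**
- **Switch:** the ridge is at its locked start position in both the wrist and top views.
- **Hood:** the bar matches the shut pose in the top view, the scene view of the hood is unchanged, and the arm pressed it down with about 31 N at closing. The top-view hood patch did differ from the start in 908 pixels. I take that to be arm shadow, since the patch shifted by less than 0.2 px.
- **Carrier:** the picture after letting go showed it upright near the middle of the tray. I did not check it again after that.
- **Bottle, jar and wipe box:** no change in the images.

**One disagreement:** the carrier touched down about 10 mm sooner than I calculated, briefly pressing with about 26 N. It may have slipped in the grip. The pictures showed it level on the tray floor, so I eased the load and let go.

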